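# Spin-dry the cherry tomatoes

### The job

Dry the washed cherry tomatoes in the salad spinner: unlock its pump by pressing the raised end of the green rocker right down, so that the black knob springs up; give the knob at least two full, brisk pumps so that the basket whirls, letting it come right up after each; then press the red brake button and keep it down until the basket stands still, and take the hand away. Just press with the fingertips: do not lift, tip or shove the spinner, and leave the other things where they stand.

Things in the scene. Friction and masses are not known exactly. Their poses are not given: they have to be found in the camera images.
- spinner: Loose salad spinner, 1.8 kg: clear bowl and lid 236 mm across, lid top at 131 mm, green basket of cherry tomatoes inside. On the lid a white bridge (84 mm in its x, 200 mm in its y, top at 151 mm) carries a black knob in the middle, a green rocker 74 mm towards +y and a red button 74 mm towards -y. Origin: centre of the underside; z up; -x faces the robot at yaw 0.
- knob_top (a point): Centre of the top of the black mushroom knob (58 mm across), moves with it: 173 mm above the worktop when locked down (as at the start), 203 mm when up.
- pump_knob (a joint): Height of the knob above its locked position, m: 0 at the start, 0.030 fully up, hard stop at -0.002. A spring (4.5 N up, 7.5 N down) lifts it within 0.4 s. Going down it drives the basket by a ratchet, 1 rad/s per 18 mm/s: 50 to 120 mm/s is brisk and takes 10 to 25 N for a moment, so a low force stop would end the stroke early. Going up it lets the basket run on.
- lock_raised_end (a point): Point to press on the green lock rocker (60 x 27 mm, long along the spinner's x): top face, 21 mm from the pivot, at the end raised at the start, towards the spinner's -x; 166 mm above the worktop at the start, 157 mm once pressed. The other end then stands up and must be left so.
- lock (a joint): Angle of the lock rocker, rad: 0 = locked (start), 0.4 = unlocked, where it stays by itself; the knob comes free at about 0.25. Takes 3 to 8 N at the press point.
- brake_top (a point): Centre of the top of the red round brake button (34 mm across), 163 mm above the worktop when released; moves with it.
- brake (a joint): Travel of the brake button, m: 0 released; at 0.006 its rod bears on the turning basket and stops it (about 4 N; 6 N or more brakes it within 0.2 s; it hardly goes further). Springs back when let go.
- basket (a joint): Angle of the basket, rad, grows without limit while it turns (seen from above anticlockwise); left alone it runs on for 5 to 25 s.
- serving_bowl: Empty grey bowl, 130 mm across, 63 mm high; origin under its centre. Bystander.
- mug: Cream mug with red inside, 86 x 122 x 90 mm; origin under its centre. Bystander.
- jar: Glass jar with a red lid, 65 mm across, 100 mm high; origin under its centre. Bystander.
- pepper_mill: Wooden pepper mill, 58 mm across, 160 mm high; origin under its centre. Bystander.
- salt: Glass salt shaker with grey top, 44 mm across, 90 mm high; origin under its centre. Bystander.

How it is judged:
By the outcome, as a careful person would: the job done as asked, in the order asked, and still so for the second after the job is handed in, with the robot touching nothing.
It also fails if it takes over 48 s, if anything falls off the work surface, if the arm or the gripper's body presses on something with over 40 N, if the wrist force passes 120 N, or if a joint passes its speed limit or range.

### The arm

A 6-joint arm with a two-finger parallel gripper is mounted at the origin on a cart in front of the work surface, level with it; the furniture and walls round the work are solid. World frame = base frame: x ahead of the robot, y to its left, z up, the work surface at z = 0. Lengths are in m, angles in degrees, forces in N, time in s.
With the tool pointing down it reaches from about 0.375 to 0.9 m from the base axis. Payload 3.1 kg.
Tool frame: the origin (TCP) lies at the very end of the fingers, on their centre line; the grasp point (between the pads) lies 19 mm behind it; z points along the fingers, y is the line along which they close (so a half turn about z gives the same grasp; the last joint's range is limited). The gripper opens to 87 mm and grips with 3 to 60 N. Pads are 19 mm wide; open, the fingers measure 117 mm over their backs; the gripper's body (75 mm by 190 mm) begins 51 mm behind the grasp point.
Start: joints at [53.486, 30.224, 82.088, -0, 67.689, -10.227], TCP at [0.277, 0.56, 0.223] pointing down, gripper open.
Joint ranges: [-176.69, 176.69], [-43.24, 126.21], [12.49, 139.97], [-82, 262], [0, 151.66], [-163.58, 163.58]. Speed limits (degrees/s): [159.86, 159.86, 180, 180, 180, 180].

### API

Orientations are given as a 3x3 rotation matrix whose columns are the frame's x, y, z axes.
In Python, from rig import * gives the robot as it stands.
- The arm moves only by the tool jog_arm, never from a script. Its arguments are lists of equal length, an entry for each row: "delta_pos": the shift along the world's x, y, z in cm, a list of three; "turn": the turn about the world's z in degrees; "grip": the closure, from 0 (fully open) to 1 (shut). In form: {"delta_pos": [[x, y, z], ...], "turn": [turn, ...], "grip": [grip, ...]}. A call has 1 to 12 rows; each row is the pose to reach, as a shift and turn from the pose commanded when the call began; what a row does not reach only later rows make up. A row lasts 1/8 s, in which the tool goes at most 62.5 mm and 10.7 degrees, less where a joint would pass 70% of its speed; a pose out of reach is approached as far as the arm can. A call with a gripper value outside its range is refused whole. The fingers move at their own pace and stop on an object; the grip force is fixed at half the most. Time passes only in rows, so rows that repeat a pose let the fingers close. It gives the time, the measured TCP pose, the force, the opening and the grip force at its end, in the units of the state.
- read_state(): the state, without advancing time (a new reading comes with each control period).
- capture(name): name is "scene" or "top" or "wrist"; returns a dict with "color" (400x640x3 uint8, blue, green, red), "fovy" (degrees; the focal length in pixels is half the picture's height over the tangent of half this angle, whatever the lens; pixels are square), "cx", "cy" (the principal point, pixels), "camera_from_world" (4x4, takes a point from world to camera coordinates). Camera axes: x right, y up, looking along -z (the intrinsics and any distortion apply to the point x, -y, -z); pixel columns grow to the right and rows downward; lengths in m; the calibration is good to about 2 mm. A picture is of the moment at which its call begins. There is no depth.
- hand_in(): hands the job in; it is judged then, once.
The state is a dict: "time_s": time; "joint_positions": joint angles; "qvel": joint speeds; "tau": joint torques, N m; "position": TCP position; "tcp_rot": TCP orientation; "force": force on the tool from outside, world axes, zero at the start; "moment": the same for the moment, N m; "opening": opening from 0.0 (shut) to 1.0 (fully open); "grasp_force": force on a finger pad.
Only numpy, scipy, OpenCV 4.12 (cv2) and the standard library are available. Lean on these libraries where they do the work, as an engineer would, in place of code of your own. Each camera call takes 0.05 s, during which the arm holds its last target. There are 200 camera calls.

## Working session

There is one attempt and no reset: what is moved stays moved. The work goes in short steps, Python scripts to look and compute and a tool call to move; the robot and the scene stay as the last step left them, time stands still between calls to the robot, and variables do not carry over. Pictures are saved under pics/ and viewed, at most 10 in all, crops included, and the job is handed in when it is done.

Besides the shell and the picture viewer there is one more tool, called as name(argument=value, ...), one argument or row to a line, values as JSON. jog_arm: Moves the arm, as the interface text tells. Its arguments: {"type":"object","properties":{"delta_pos":{"type":"array"},"turn":{"type":"array"},"grip":{"type":"array"}},"required":["delta_pos","turn","grip"]}

```bash
mkdir -p pics; cat > h.py <<'E'
from rig import *
import numpy as np, cv2
def snap(cam,fn):
    c=capture(cam); cv2.imwrite('pics/'+fn,c['color']); np.savez('pics/'+fn+'.npz',**{k:c[k] for k in('fovy','cx','cy','camera_from_world')},keys=list(c)); return c
def ray(fn,u,v,z):
    c=np.load('pics/'+fn+'.npz'); f=200/np.tan(np.radians(c['fovy'])/2); T=c['camera_from_world']; R=T[:3,:3]; o=-R.T@T[:3,3]
    d=R.T@np.array([(u-c['cx'])/f,-(v-c['cy'])/f,-1]); return o+d*(z-o[2])/d[2]
E
python3 -c "
from h import *
for n in('top','scene'):
    c=snap(n,n+'1.png');print([(k,c[k]) for k in c if k!='color'])
s=read_state();print(s)"
```

```text
[('fovy', 52.602954402173864), ('cx', 321.4401233073537), ('cy', 197.10803080471163), ('camera_from_world', array([[-0.23454787, -0.9721019 ,  0.00227683,  0.07642381],
       [ 0.90537578, -0.21759425,  0.36461957, -0.57369154],
       [-0.35395196,  0.08758213,  0.93115379, -1.3691089 ],
       [ 0.        ,  0.        ,  0.        ,  1.        ]]))]
[('fovy', 50.851918459902976), ('cx', 322.1059988004548), ('cy', 198.35978878952054), ('camera_from_world', array([[-0.86943   , -0.49375414, -0.01727208,  0.48315393],
       [ 0.35432085, -0.64750899,  0.67467685, -0.32141407],
       [-0.34430831,  0.58046443,  0.73791113, -1.44871885],
       [ 0.        ,  0.        ,  0.        ,  1.        ]]))]
{'time_s': 0.1, 'joint_positions': array([ 5.34854322e+01,  3.02735776e+01,  8.21496089e+01,  2.47667424e-04,
        6.76880627e+01, -1.02280460e+01]), 'qvel': array([ 0.04815315, -0.23340943, -0.17603279,  0.03641823,  0.01693855,
       -0.01723111]), 'tau': array([-3.43240026e-04, -4.40991390e+01, -1.77148443e+01,  6.34549186e-02,
        5.35195135e-02, -3.10952612e-05]), 'position': array([0.27637025, 0.55984258, 0.22166701]), 'tcp_rot': array([[-8.96589702e-01,  4.42860659e-01, -1.15855558e-03],
       [ 4.42862037e-01,  8.96588416e-01, -1.55814507e-03],
       [ 3.48706364e-04, -1.91009711e-03, -9.99998115e-01]]), 'force': array([-0.11063541,  0.08124277,  0.4964865 ]), 'moment': array([-0.03219744, -0.05173254, -0.00736629]), 'grasp_force': 0.0, 'opening': 1.0009926630879185}
```

View pics/top1.png

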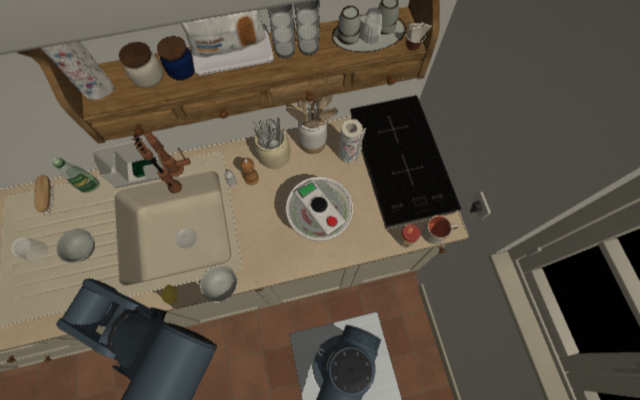

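View pics/scene1.png

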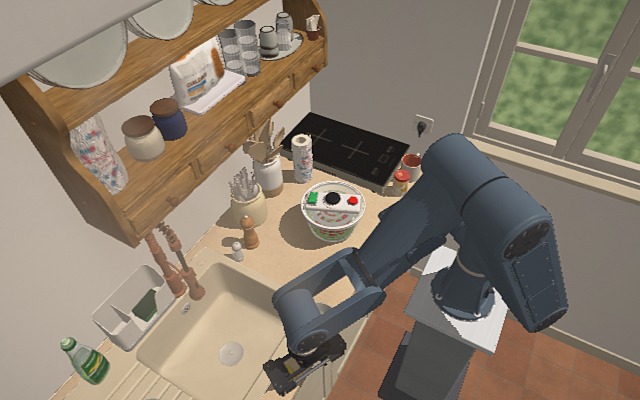

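The top view shows the knob near (319,204), the green rocker near (306,188) and the red button near (331,221). In the scene view they are at (333,198), (313,198) and (353,200).

```bash
python3 -c "
from h import *
for n,r in(('top1.png',(290,350,170,235)),('scene1.png',(300,365,185,215))):
    im=cv2.imread('pics/'+n).astype(int);x0,x1,y0,y1=r
    b,g,rr=[im[y0:y1,x0:x1,i] for i in range(3)]
    ms={'g':((g>1.6*rr)&(g>1.3*b)&(g>80),.159),'r':((rr>2.2*g)&(rr>130),.163),'k':((im[y0:y1,x0:x1].max(2)<45),.173)}
    for k,(m,z) in ms.items():
        nn,l,st,ce=cv2.connectedComponentsWithStats(m.astype(np.uint8)); i=1+st[1:,4].argmax(); u,v=ce[i]+[x0,y0]
        print(n,k,st[i],u,v,ray(n,u,v,z))
"
```

```text
top1.png g [  9  13  16  13 107] 306.5140186915888 189.06542056074767 [ 0.59845107 -0.01099613  0.159     ]
top1.png r [38 47  9  9 62] 331.9516129032258 220.8548387096774 [ 0.46144039 -0.06939442  0.163     ]
top1.png k [ 21  28  16  14 165] 318.6545454545454 204.21818181818182 [ 0.52761943 -0.03838026  0.173     ]
scene1.png g [ 8  7  9 11 78] 312.37179487179486 197.21794871794873 [ 0.59897094 -0.00942174  0.159     ]
scene1.png r [49 12  8  7 46] 352.6304347826087 199.6304347826087 [ 0.46272088 -0.0662239   0.163     ]
scene1.png k [ 26   7  14  12 120] 331.9583333333333 197.46666666666667 [ 0.5292005  -0.03153372  0.173     ]
```

```bash
python3 -c "
from h import *
for n,p in {'utA':(268,127),'utB':(312,105),'roll':(350,125),'mill':(248,160),'shelf':(270,125)}.items():
    for z in (.1,.2,.3): print(n,z,ray('top1.png',*p,z).round(3))
print('scene')
for n,p in {'utA':(243,185),'utB':(265,130),'roll':(300,140),'mill':(248,218)}.items():
    for z in (.1,.2,.3): print(n,z,ray('scene1.png',*p,z).round(3))
"
```

```text
utA 0.1 [0.916 0.074 0.1  ]
utA 0.2 [0.854 0.074 0.2  ]
utA 0.3 [0.791 0.074 0.3  ]
utB 0.1 [ 0.975 -0.117  0.1  ]
utB 0.2 [ 0.909 -0.104  0.2  ]
utB 0.3 [ 0.842 -0.09   0.3  ]
roll 0.1 [ 0.85  -0.242  0.1  ]
roll 0.2 [ 0.792 -0.22   0.2  ]
roll 0.3 [ 0.735 -0.197  0.3  ]
mill 0.1 [0.792 0.176 0.1  ]
mill 0.2 [0.738 0.168 0.2  ]
mill 0.3 [0.685 0.16  0.3  ]
shelf 0.1 [0.923 0.065 0.1  ]
shelf 0.2 [0.86  0.065 0.2  ]
shelf 0.3 [0.798 0.066 0.3  ]
scene
utA 0.1 [0.904 0.02  0.1  ]
utA 0.2 [0.831 0.092 0.2  ]
utA 0.3 [0.759 0.163 0.3  ]
utB 0.1 [ 1.027 -0.309  0.1  ]
utB 0.2 [ 0.944 -0.21   0.2  ]
utB 0.3 [ 0.861 -0.111  0.3  ]
roll 0.1 [ 0.85  -0.325  0.1  ]
roll 0.2 [ 0.782 -0.224  0.2  ]
roll 0.3 [ 0.714 -0.124  0.3  ]
mill 0.1 [0.785 0.149 0.1  ]
mill 0.2 [0.722 0.21  0.2  ]
mill 0.3 [0.659 0.27  0.3  ]
```

jog_arm(
  delta_pos=[
    [0, 0, 4],
    [2, -5, 6],
    [6, -11, 7],
    [10, -17, 7],
    [14, -23, 7],
    [17, -29, 7],
    [20, -35, 7],
    [23, -41, 7],
    [26, -47, 7],
    [29, -52, 7],
    [31, -55, 7],
    [31, -55, 7],
  ],
  turn=[0, -5, -10, -15, -20, -25, -30, -35, -40, -41, -41, -41],
  grip=[1, 1, 1, 1, 1, 1, 1, 1, 1, 1, 1, 1],
)

```text
time_s: 1.6
position: [0.5883, 0.0068, 0.2919]
tcp_rot: [[-0.382, 0.924, 0.0], [0.924, 0.382, -0.001], [-0.001, -0.0, -1.0]]
force: [-0.8, -0.4, -0.4]
opening: 0.006
grasp_force: 0.0
```

```bash
python3 -c "
from h import *
snap('wrist','w1.png')
c=np.load('pics/w1.png.npz');print(c['camera_from_world'].round(3),c['cx'],c['cy'],c['fovy'])"
```

```text
[[ 0.925  0.381  0.001 -0.547]
 [-0.368  0.895 -0.253  0.259]
 [-0.097  0.233  0.968 -0.401]
 [ 0.     0.     0.     1.   ]] 319.6251637498199 200.55272015280937 69.89926222646268
```

View pics/w1.png

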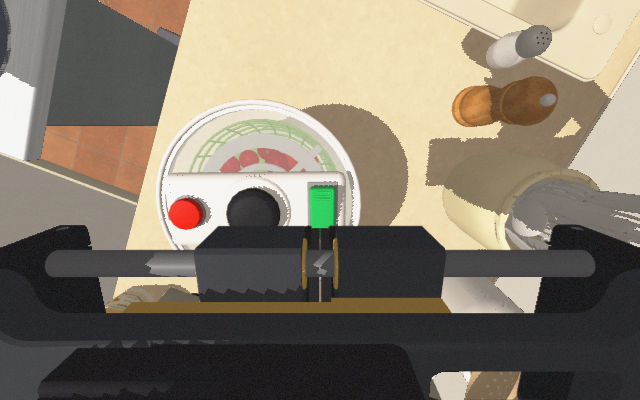

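The wrist view shows the red button at (186,213), the knob at (253,212), and the green rocker's raised end edge at (322,185), spanning columns 309–335.

```bash
python3 -c "
from h import *
im=cv2.imread('pics/w1.png').astype(int);b,g,r=im[...,0],im[...,1],im[...,2]
m=(r>2.2*g)&(r>130);m[:190]=0;m[240:]=0;m[:,:160]=0;m[:,215:]=0
v,u=np.nonzero(m);print(u.mean(),v.mean(),u.min(),u.max(),v.min(),v.max());R=ray('w1.png',(u.min()+u.max())/2,(v.min()+v.max())/2,.162);print('red',R)
m=(g>1.5*r)&(g>80);m[:175]=0;m[240:]=0;m[:,:300]=0;m[:,345:]=0
v,u=np.nonzero(m);print(u.min(),u.max(),v.min());E=ray('w1.png',(u.min()+u.max())/2,v.min(),.1675);print('end',E)
ux=np.array([.382,-.924,0]);uy=np.array([.924,.382,0])
P=E+ux*.030;print('pivot',P,'press24',E+ux*.006,'d',P-R,'centre',(P+R)/2)
print(np.hypot(*(P-R)[:2]))
"
```

```text
184.4382470119522 213.80876494023903 169 200 198 229
red [ 0.46396774 -0.06802105  0.162     ]
310 335 186
end [0.58818505 0.01669395 0.1675    ]
pivot [ 0.59964505 -0.01102605  0.1675    ] press24 [0.59047705 0.01114995 0.1675    ] d [0.13567731 0.05699499 0.0055    ] centre [ 0.53180639 -0.03952355  0.16475   ]
0.14716236545326974
```

jog_arm(
  delta_pos=[
    [0.2, 0.2, -4],
    [0.2, 0.2, -8],
    [0.2, 0.2, -11],
    [0.2, 0.2, -11.5],
    [0.2, 0.2, -11.5],
  ],
  turn=[0, 0, 0, 0, 0],
  grip=[1, 1, 1, 1, 1],
)

```text
time_s: 2.28
position: [0.5887, 0.0133, 0.1781]
tcp_rot: [[-0.387, 0.922, 0.0], [0.922, 0.387, 0.0], [0.0, 0.0, -1.0]]
force: [-0.5, 0.2, 0.6]
opening: 0.007
grasp_force: 0.0
```

jog_arm(
  delta_pos=[
    [0.1, -0.3, -0.5],
    [0.1, -0.3, -1.0],
    [0.1, -0.3, -1.4],
    [0.1, -0.3, -1.7],
    [0.1, -0.3, -1.9],
    [0.1, -0.3, -2.0],
    [0.1, -0.3, -2.0],
  ],
  turn=[0, 0, 0, 0, 0, 0, 0],
  grip=[1, 1, 1, 1, 1, 1, 1],
)

```text
time_s: 3.15
position: [0.5897, 0.0102, 0.1585]
tcp_rot: [[-0.386, 0.922, 0.0], [0.922, 0.386, 0.001], [0.001, 0.001, -1.0]]
force: [-1.2, 4.0, 7.6]
opening: 0.002
grasp_force: 4.6
```

Press 3 mm more, hold, then rise.

jog_arm(
  delta_pos=[
    [0, 0, -0.2],
    [0, 0, -0.3],
    [0, 0, -0.3],
  ],
  turn=[0, 0, 0],
  grip=[1, 1, 1],
)

```text
time_s: 3.52
position: [0.5899, 0.0102, 0.158]
tcp_rot: [[-0.386, 0.922, 0.002], [0.922, 0.386, 0.001], [0.0, 0.002, -1.0]]
force: [-6.3, 5.8, 22.0]
opening: 0.005
grasp_force: 11.3
```

```bash
python3 -c "
from h import *
c=snap('scene','s2.png');t=capture('top')
a=cv2.resize(c['color'][160:260,270:400],(520,400),interpolation=cv2.INTER_CUBIC);b=cv2.resize(t['color'][150:250,280:350],(280,400),interpolation=cv2.INTER_CUBIC)
cv2.imwrite('pics/c2.png',np.hstack([a,b]))"
```

```text
(no output)
```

View pics/c2.png

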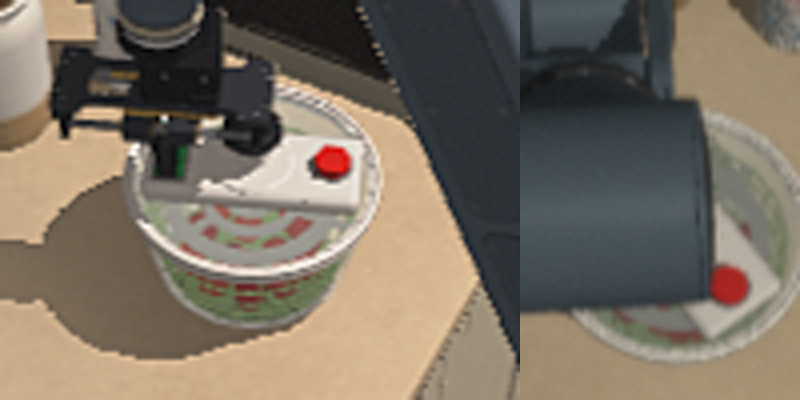

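The knob has sprung up and the rocker is against its stop at 22 N. Next I lift and move over the knob.

jog_arm(
  delta_pos=[
    [0, 0, 3],
    [0, 0, 7],
    [-3, -2.5, 7],
    [-5.8, -4.9, 7],
    [-5.8, -4.9, 7],
    [-5.8, -4.9, 7],
  ],
  turn=[0, 0, 0, 0, 0, 0],
  grip=[1, 1, 1, 1, 1, 1],
)

```text
time_s: 4.38
position: [0.5323, -0.0401, 0.2244]
tcp_rot: [[-0.386, 0.923, 0.001], [0.923, 0.386, -0.001], [-0.001, 0.0, -1.0]]
force: [0.6, 0.1, -0.7]
opening: 0.005
grasp_force: 0.0
```

```bash
python3 -c "
from h import *
c=snap('wrist','w3.png');print(read_state()['position'])"
```

```text
[ 0.53257537 -0.0398002   0.22441901]
```

View pics/w3.png

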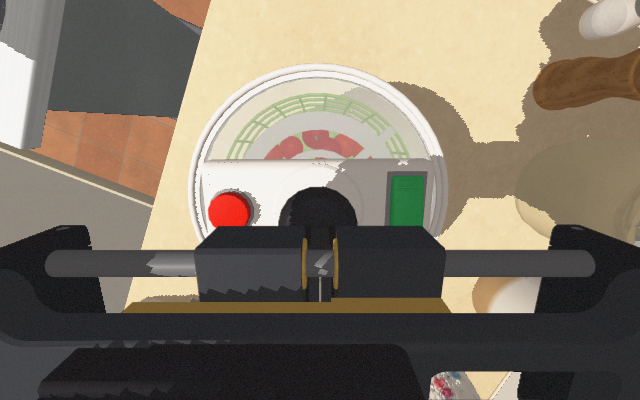

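The knob is centred under the fingers, and the rocker now lies down at its near end. First pump:

jog_arm(
  delta_pos=[
    [0, 0, -1.5],
    [0, 0, -2.6],
    [0, 0, -3.7],
    [0, 0, -4.8],
    [0, 0, -5.4],
    [0, 0, -5.4],
    [0, 0, -5.4],
  ],
  turn=[0, 0, 0, 0, 0, 0, 0],
  grip=[1, 1, 1, 1, 1, 1, 1],
)

```text
time_s: 5.3
position: [0.5323, -0.0393, 0.1711]
tcp_rot: [[-0.387, 0.922, 0.001], [0.922, 0.387, -0.0], [-0.0, 0.001, -1.0]]
force: [-1.2, 0.1, 9.5]
opening: 0.006
grasp_force: 4.7
```

jog_arm(
  delta_pos=[
    [0, 0, 2],
    [0, 0, 4.2],
    [0, 0, 4.2],
    [0, 0, 4.2],
    [0, 0, 4.2],
    [0, 0, 3.6],
    [0, 0, 2.5],
    [0, 0, 1.4],
    [0, 0, 0.3],
    [0, 0, 0],
    [0, 0, 0],
  ],
  turn=[0, 0, 0, 0, 0, 0, 0, 0, 0, 0, 0],
  grip=[1, 1, 1, 1, 1, 1, 1, 1, 1, 1, 1],
)

```text
time_s: 6.68
position: [0.532, -0.0397, 0.1711]
tcp_rot: [[-0.386, 0.922, 0.001], [0.922, 0.386, -0.0], [-0.0, 0.0, -1.0]]
force: [-1.2, 0.4, 8.9]
opening: 0.004
grasp_force: 4.3
```

jog_arm(
  delta_pos=[
    [0, 0, 2],
    [0, 0, 4.2],
    [0, 0, 4.2],
    [0, 0, 4.2],
    [0, 0, 4.2],
    [0, 0, 3.6],
    [0, 0, 2.5],
    [0, 0, 1.4],
    [0, 0, 0.3],
    [0, 0, 0],
    [0, 0, 0],
  ],
  turn=[0, 0, 0, 0, 0, 0, 0, 0, 0, 0, 0],
  grip=[1, 1, 1, 1, 1, 1, 1, 1, 1, 1, 1],
)

```text
time_s: 8.05
position: [0.532, -0.0397, 0.1711]
tcp_rot: [[-0.386, 0.922, 0.001], [0.922, 0.386, -0.0], [-0.001, 0.001, -1.0]]
force: [-1.5, 0.3, 8.2]
opening: 0.009
grasp_force: 4.4
```

jog_arm(
  delta_pos=[
    [0, 0, 2],
    [0, 0, 4.5],
    [0, 0, 5.5],
    [0, 0, 5.5],
    [0, 0, 5.5],
  ],
  turn=[0, 0, 0, 0, 0],
  grip=[1, 1, 1, 1, 1],
)

```text
time_s: 8.68
position: [0.531, -0.0395, 0.2244]
tcp_rot: [[-0.386, 0.922, -0.002], [0.922, 0.386, 0.001], [0.001, -0.002, -1.0]]
force: [0.6, -0.1, 0.1]
opening: 0.004
grasp_force: 0.0
```

```bash
python3 -c "
from h import *
a=snap('wrist','w4.png')['color'];b=capture('wrist')['color'];print(read_state()['position'])
m=np.abs(a.astype(int)-b).max(2)[60:240,180:450]>25;print('moving px',m.sum())
cv2.imwrite('pics/c4.png',np.hstack([a[60:240,180:450],b[60:240,180:450]]))"
```

```text
[ 0.53109363 -0.03947443  0.22446361]
moving px 1465
```

View pics/c4.png

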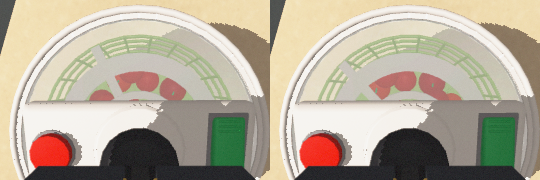

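The basket is whirling, since the tomatoes shifted between the two frames. The knob is up. Now the brake.

jog_arm(
  delta_pos=[
    [-3.5, -1.4, 0],
    [-6.8, -2.8, 0],
    [-6.8, -2.8, -2],
    [-6.8, -2.8, -5],
    [-6.8, -2.8, -6],
    [-6.8, -2.8, -6.5],
    [-6.8, -2.8, -6.8],
    [-6.8, -2.8, -6.9],
    [-6.8, -2.8, -6.9],
  ],
  turn=[0, 0, 0, 0, 0, 0, 0, 0, 0],
  grip=[1, 1, 1, 1, 1, 1, 1, 1, 1],
)

```text
time_s: 9.9
position: [0.4634, -0.0674, 0.1572]
tcp_rot: [[-0.386, 0.922, -0.0], [0.922, 0.386, 0.0], [0.0, -0.0, -1.0]]
force: [-3.4, 0.1, 4.9]
opening: 0.004
grasp_force: 2.4
```

jog_arm(
  delta_pos=[
    [0, 0, -0.1],
    [0, 0, -0.2],
    [0, 0, -0.2],
    [0, 0, -0.2],
    [0, 0, -0.2],
    [0, 0, -0.2],
    [0, 0, -0.2],
    [0, 0, -0.2],
  ],
  turn=[0, 0, 0, 0, 0, 0, 0, 0],
  grip=[1, 1, 1, 1, 1, 1, 1, 1],
)

```text
time_s: 10.9
position: [0.4634, -0.0674, 0.1565]
tcp_rot: [[-0.387, 0.922, 0.0], [0.922, 0.387, -0.0], [-0.0, 0.0, -1.0]]
force: [-6.1, 1.4, 15.6]
opening: 0.006
grasp_force: 7.9
```

```bash
python3 -c "
from h import *
for n in ('wrist','scene'):
    a=capture(n)['color'];[capture(n) for _ in range(3)];b=capture(n)['color']
    d=np.abs(a.astype(int)-b).max(2)>25;print(n,d.sum(),d[60:240,180:620].sum())
snap('wrist','w5.png')"
```

```text
wrist 41 3
scene 3 3
```

View pics/w5.png

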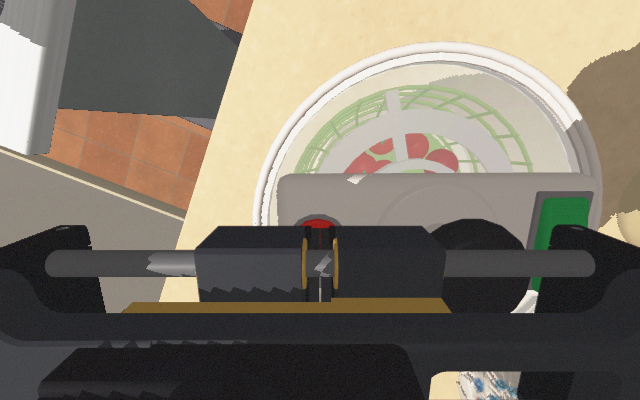

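The fingers are on the red button at (318,228), and the picture no longer changes, so the basket stands still. Now I take the hand away.

jog_arm(
  delta_pos=[
    [0, 0, 2],
    [0, 0, 6],
    [0, 0, 11],
    [0, 0, 15],
    [-2, 4, 15],
    [-3, 9, 15],
    [-4, 14, 15],
    [-4, 18, 15],
    [-4, 18, 15],
    [-4, 18, 15],
  ],
  turn=[0, 0, 0, 0, 0, 0, 0, 0, 0, 0],
  grip=[1, 1, 1, 1, 1, 1, 1, 1, 1, 1],
)

```text
time_s: 12.7
position: [0.4243, 0.1121, 0.3049]
tcp_rot: [[-0.387, 0.922, 0.002], [0.922, 0.387, -0.001], [-0.001, 0.001, -1.0]]
force: [0.4, 0.4, -0.4]
opening: 0.006
grasp_force: 0.0
```

```bash
python3 -c "
from h import *
a=snap('top','t6.png')['color'];[capture('top') for _ in range(4)];b=capture('top')['color'];s=capture('scene')['color']
d=np.abs(a.astype(int)-b).max(2)>25;print(d.sum(),d[160:250,270:370].sum())
cv2.imwrite('pics/c6.png',np.hstack([cv2.resize(b[150:250,280:360],(320,400)),cv2.resize(s[150:250,280:400],(480,400))]))"
```

```text
117 28
```

View pics/c6.png

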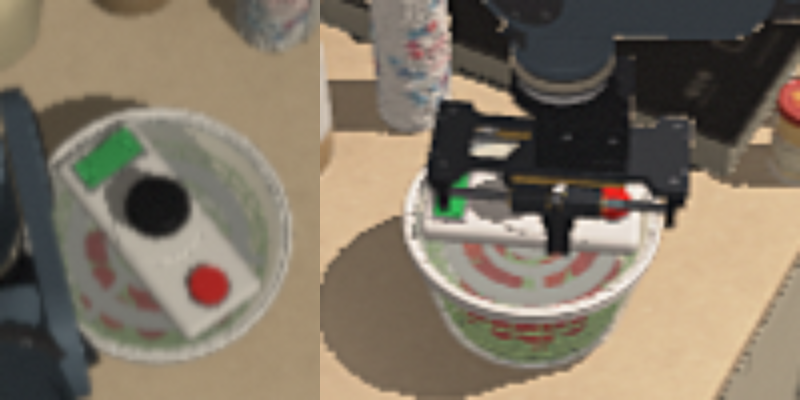

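The knob is up, the button is released and the hand is clear. I'll check once more that the basket is still, and hand in if it is.

```bash
python3 -c "
from h import *
a=capture('top')['color'];[capture('top') for _ in range(8)];b=capture('top')['color']
d=np.abs(a.astype(int)-b).max(2)>25;n=d[160:250,290:370].sum();print(n)
if n<12: print(hand_in())"
```

```text
6
the job is handed in; nothing more can be done
None
```

The job is handed in: I unlocked the pump, gave the knob three full pumps that set the basket whirling, braked it to a standstill and moved the hand clear; the spinner stayed where it was and nothing else was touched.

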